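Index a carving turntable to its fourth station and clamp it

TASK

Turn the carving turntable on to its fourth station: push its upright lever grip gently round until the brass pointer on the ring stands on the long scale mark with four dots (the fourth of the five long marks, counting counterclockwise). Then press the cam clamp's handle fully down, so that the table is locked on that mark. Only push and press: grip and lift nothing, let the rosette ride round in its place, and leave the tools and tin lying around where they are.

Things in the scene. Friction and masses are not known exactly. Their poses are not given: they have to be found in the camera images.
- turntable: Round turntable screwed to the bench: grey base disc 292 mm across (324 over its lugs), scale plate on top at z = 19 mm, on it a turning steel ring (189 mm across, top z = 34 mm) and plywood faceplate (146 mm across, top z = 50 mm). Origin on its axis at bench level, z up. A below = angle in deg, counterclockwise from above, from its own -x axis, which roughly faces the robot.
- ring (a joint): Ring angle, rad, 0 to 2.094, growing counterclockwise from above. The pointer stands at A = -60 deg + this angle: 0 = one-dot mark, 0.524 two, 1.047 three, 1.571 four, 2.094 five dots. The lever is 45 deg behind the pointer, at A = -105 deg + this angle. The ring stays where it is left; about 3 N at the grip turns it while the clamp is open; closed, the clamp holds it against about 15 N.
- lever_grip: Upright black grip of the lever, 20 mm diameter, 51 mm high (z = 40 to 91 mm), revolving freely on its post 126 mm from the turntable's axis. Origin at the centre of its lower end, z up (x and y turn with the sleeve). Under it are the post's foot (18 mm diameter) and the lever's rod, down to z = 20 mm.
- pointer_tip (a point): Tip of the brass pointer on the ring, 110 mm from the turntable's axis, 36 mm above the bench; a black line on the pointer leads to it.
- four_dot_mark (a point): Inner end of the four-dot long mark, on the scale plate 110 mm from the axis at A = +30 deg. The scale has short marks every 10 deg and five long marks at A = -60, -30, 0, +30, +60 deg with one to five black dots outside them (counterclockwise order).
- clamp (a joint): Cam clamp lever at A = +105 deg, rad: 0 = open, handle rising outward at 48 deg; grows as it is pressed down to 0.86 = closed, handle level. Hinge level, along a tangent, 87 mm from the axis, z = 65 mm, between cheeks 31 mm wide that reach out to 117 mm, 73 mm high. From 0.21 on it presses a brass shoe on the ring; takes under 5 N, goes over centre at 0.80, then stays down.
- clamp_handle (a point): Point on the upper face of the clamp handle, 60 mm out along it from the hinge. The black grip, 18 mm wide, 11 mm thick, runs from 33 to 81 mm from the hinge, straight outward from the turntable's axis. Closed, this point is about 147 mm from the axis and 69 mm above the bench.
- carved_rosette: Carved limewood rosette, 99 mm across, 25 mm high, sitting loose on the middle of the faceplate between three small wooden stop blocks (tops 59 mm above the bench); it rides round with it. Origin at the centre of its underside, z = 50 mm.
- gouge_a: Carving gouge with a long wooden handle, 45x244x27 mm, lying to the right of the turntable. Leave it where it is.
- gouge_b: Carving gouge with a wooden handle, 57x242x27 mm, lying to the right of the first one. Leave it where it is.
- pencil: Flat carpenter's pencil, 163x16x7 mm, lying behind the turntable on the left. Leave it where it is.
- bench_brush: Flat bench brush, 192x37x14 mm, lying in front of the turntable on the right. Leave it where it is.
- wax_tin: Round flat tin, 70 mm across, 28 mm high, left of the turntable. Leave it where it is.

How it is judged (in metres and radians):
On the way, in this order (a step that is already met when the one before it is completed fails the run):
1. the pointer stands on the four-dot mark, at rest, with the clamp still open (value of joint ring between 1.519 and 1.623 rad and velocity of joint ring between -0.05 and 0.05 rad/s and value of joint clamp below 0.25 rad), for 0.3 s.
2. the clamp is pressed down with the pointer still on the mark (value of joint ring between 1.519 and 1.623 rad and value of joint clamp above 0.7 rad), for 0.2 s.
At the end, for the whole second after the job is handed in: The pointer is within 3 deg (6 mm at its tip) of the four-dot mark, the clamp handle is down (over 0.70 rad of its 0.86), and the rosette sits flat in its place on the faceplate, within 8 mm of the middle (all of step 2 and horizontal distance between carved_rosette and turntable below 0.008 m and z of carved_rosette in the frame of turntable between 0.044 and 0.057 m); the robot touches nothing.
It fails at once if the lever grip is squeezed or struck with over 30 N (contact force between the fingers and lever_grip above 30 N).
It fails at once if the rosette is lifted or knocked out of its place (z of carved_rosette in the frame of turntable above 0.062 m or horizontal distance between carved_rosette and turntable above 0.015 m).
It fails at once if a tool or tin lying around is moved by over 15 mm (distance of any of gouge_a, gouge_b, pencil, bench_brush, wax_tin from where it was at the start of the episode above 0.015 m).
It also fails if it takes over 58 s, if anything falls off the work surface, if the arm or the gripper's body presses on something with over 40 N, if the wrist force passes 120 N, or if a joint passes its speed limit or range.

ROBOT

A 6-joint arm with a two-finger parallel gripper is mounted at the origin on a cart in front of the work surface, level with it; the furniture and walls round the work are solid. World frame = base frame: x ahead of the robot, y to its left, z up, the work surface at z = 0. Lengths are in m, angles in degrees, forces in N, time in s.
With the tool pointing down it reaches from about 0.4 to 0.825 m from the base axis. Payload 7 kg.
Tool frame: the origin (TCP) lies midway between the tips of the shut fingers; the grasp point (between the pads) lies 19 mm behind it; z points along the fingers, y is the line along which they close (so a half turn about z gives the same grasp; the last joint's range is limited). The gripper opens to 88 mm and grips with 3 to 60 N. Pads are 19 mm wide; open, the fingers measure 130 mm over their backs; the gripper's body (78 mm by 193 mm) begins 47 mm behind the grasp point.
Start: joints at [81.194, 20.546, 0.682, 0, -70.136, -16.507], TCP at [0.289, 0.61, 0.227] pointing down, gripper open.
Joint ranges: [-176.03, 176.03], [-82.01, 121.73], [-58.28, 71.71], [-173.87, 95.51], [-174.79, -0.11], [-173.66, 173.66]. Speed limits (degrees/s): [136.94, 136.94, 172.46, 180, 180, 180].

INTERFACE

Orientations are given as a 3x3 rotation matrix whose columns are the frame's x, y, z axes.
In Python, from rig import robot gives the robot as it stands. Calls block until the motion is done:
- robot.goto(position, orientation): joint-space move of the TCP to a pose.
- robot.servo_line(position, ori=None, speed=0.15): straight line of the TCP; ori=None keeps the orientation; speed is the mean speed in m/s.
- robot.movej(angles): joint-space move.
- robot.move_gripper(opening): opening from 0.0 (shut) to 1.0 (fully open); the grip force is fixed at half the most; returns when the fingers have stopped.
- robot.dwell(seconds).
- robot.ik(position, orientation): joint angles nearest the present ones, or None.
- robot.grab_frame(name): name is "side" or "top"; returns (picture, depth): 420x560x3 uint8, red, green, blue; 420x560 float32, m along the optical axis (not along the pixel's ray), 0 where there is no reading.
- robot.camera_info(name): a dict with "vfov" (degrees; the focal length in pixels is half the picture's height over the tangent of half this angle, whatever the lens; pixels are square), "cx", "cy" (the principal point, pixels), "k1" (the pictures are not rectified: a ray, as slopes to the right and down, at radius r is drawn at 1 + k1 r^2 times it, then the intrinsics apply), "view" (4x4, takes a point from world to camera coordinates). Camera axes: x right, y down, z forward; pixel columns grow to the right and rows downward; lengths in m; the calibration is good to about 2 mm. A picture is of the moment at which its call begins. camera_info takes no time and is no camera call.
A pose or a line that the arm cannot do raises robot.Unreachable and nothing moves.
- robot.job_done(): hands the job in; it is judged then, once.
Readings, each from a call of its own:
- robot.read_t(): time.
- robot.read_qpos(): joint angles.
- robot.read_qvel(): joint speeds.
- robot.read_effort(): joint torques, N m.
- robot.read_position(): TCP position.
- robot.read_tcp_rot(): TCP orientation.
- robot.read_force(): force on the tool from outside, world axes, zero at the start.
- robot.read_ft_torque(): the same for the moment, N m.
- robot.read_grip_width(): opening from 0.0 (shut) to 1.0 (fully open).
- robot.read_finger_force(): force on a finger pad.
Only numpy, scipy, OpenCV 4.12 (cv2) and the standard library are available. Lean on these libraries where they do the work, as an engineer would, in place of code of your own. Each camera call takes 0.05 s, during which the arm holds its last target. There are 200 camera calls.

## Working session

There is one attempt and no reset: what is moved stays moved. The work goes in short steps, each a Python script; the robot and the scene stay as the last script left them, time stands still between calls to the robot, and variables do not carry over. Pictures are saved under pics/ and viewed, at most 10 in all, crops included, and the job is handed in when it is done.

```bash
mkdir -p pics; ls; cat > h.py <<'E'
import numpy as np, cv2
from rig import robot
def K(n):
    c=robot.camera_info(n); f=210/np.tan(np.radians(c["vfov"]/2)); return c,f
def ray(n,u,v):
    c,f=K(n); d=np.array([(u-c["cx"])/f,(v-c["cy"])/f]); s=d.copy()
    for _ in range(20): s=d/(1+c["k1"]*(s@s))
    V=np.array(c["view"]); R=V[:3,:3]; o=-R.T@V[:3,3]
    return o,R.T@np.array([s[0],s[1],1.])
def onz(n,u,v,z):
    o,d=ray(n,u,v); return o+d*(z-o[2])/d[2]
def proj(n,p):
    c,f=K(n); V=np.array(c["view"]); q=V[:3,:3]@np.array(p)+V[:3,3]; s=q[:2]/q[2]; s=s*(1+c["k1"]*(s@s))
    return s*f+[c["cx"],c["cy"]]
E
python3 - <<'E'
from h import *
for n in("side","top"):
    p,d=robot.grab_frame(n); np.savez("pics/%s0.npz"%n,p=p,d=d); cv2.imwrite("pics/%s0.png"%n,p[:,:,::-1])
    c=robot.camera_info(n); print(n,{k:np.round(v,3).tolist() for k,v in c.items()})
E
```

```text
pics
side {'vfov': 53.951, 'cx': 283.532, 'cy': 206.621, 'k1': -0.022, 'view': [[0.863, -0.504, -0.024, -0.554], [-0.27, -0.421, -0.866, 0.195], [0.427, 0.754, -0.499, 0.877], [0.0, 0.0, 0.0, 1.0]]}
top {'vfov': 54.402, 'cx': 280.44, 'cy': 202.222, 'k1': -0.125, 'view': [[-0.013, -1.0, 0.013, -0.109], [-0.995, 0.012, -0.102, 0.591], [0.102, -0.015, -0.995, 0.968], [0.0, 0.0, 0.0, 1.0]]}
```

View pics/top0.png

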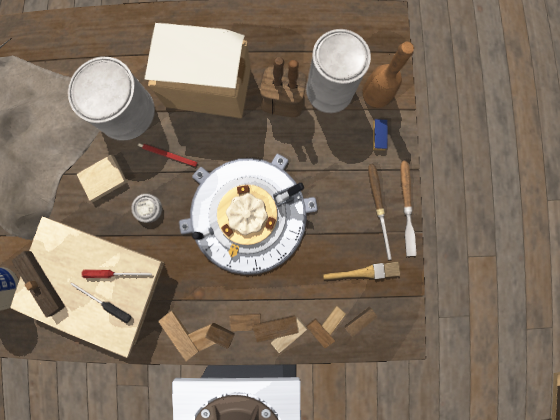

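View pics/side0.png

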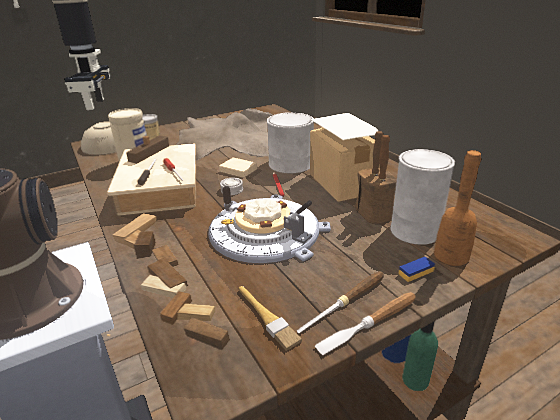

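The top view shows the turntable at about (248,216), the black lever grip near (198,236), the brass pointer at (234,252) and the clamp handle at (290,192). I'll zoom in on it.

```bash
python3 - <<'E'
from h import *
for n,(x0,y0,w,h) in {"top":(175,145,150,140),"side":(195,165,150,110)}.items():
    p=np.load("pics/%s0.npz"%n)["p"][:,:,::-1]
    cv2.imwrite("pics/%s0c.png"%n,cv2.resize(p[y0:y0+h,x0:x0+w],None,fx=4 if n=="top" else 5,fy=4 if n=="top" else 5,interpolation=cv2.INTER_CUBIC))
d=np.load("pics/top0.npz"); p=d["p"]; 
D=d["d"]
# world coords from depth
c,f=K("top"); V=np.array(c["view"])
W=np.zeros(p.shape)
for v in range(140,300):
    for u in range(160,340):
        o,r=ray("top",u,v); W[v,u]=o+r*D[v,u]
np.save("pics/W.npy",W)
z=W[...,2]; 
hsv=cv2.cvtColor(p,cv2.COLOR_RGB2HSV)
m=((z>0.010)&(z<0.026)&(hsv[...,1]<60)).astype(np.uint8); m[:, :160]=0
m=cv2.morphologyEx(m,cv2.MORPH_OPEN,np.ones((3,3)))
cs,_=cv2.findContours(m,cv2.RETR_EXTERNAL,cv2.CHAIN_APPROX_NONE); k=max(cs,key=cv2.contourArea)[:,0]
pts=np.array([onz("top",u,v,0.019)[:2] for u,v in k])
from scipy.optimize import least_squares
s=least_squares(lambda q:np.hypot(*(pts-q[:2]).T)-q[2],[*pts.mean(0),.146],loss="soft_l1",f_scale=.002)
print("disc",s.x,len(pts))
def cl(name,mask,zz):
    n,l,st,ce=cv2.connectedComponentsWithStats(mask.astype(np.uint8))
    for i in range(1,n):
        if st[i,4]>=6: 
            u,v=ce[i]; q=onz("top",u,v,zz); w=W[l==i]; dd=q[:2]-s.x[:2]
            print(name,st[i],ce[i].round(1),q.round(4),"r",np.hypot(*dd).round(4),"A",np.degrees(np.arctan2(-dd[1],-dd[0])).round(1),"zmed",np.median(w[:,2]).round(3),w[:,2].max().round(3))
roi=np.zeros(z.shape,bool); roi[150:285,180:325]=1
cl("black",roi&(p.max(2)<60)&(z>.03),.091)
cl("brass",roi&(hsv[...,1]>150)&(hsv[...,0]<25)&(p[...,0]>150)&(z>.015)&(z<0.045),.036)
cl("plywood",roi&(z>.044)&(z<.054)&(hsv[...,1]>50),.05)
E
```

```text
Traceback (most recent call last):
  File "h.py", line 6, in ray
    c,f=K(n); d=np.array([(u-c["cx"])/f,(v-c["cy"])/f]); s=d.copy()
        ~^^^
  File "h.py", line 4, in K
    c=robot.camera_info(n); f=210/np.tan(np.radians(c["vfov"]/2)); return c,f
ValueError: time passes only in moves, steps and waits
```

View pics/top0c.png

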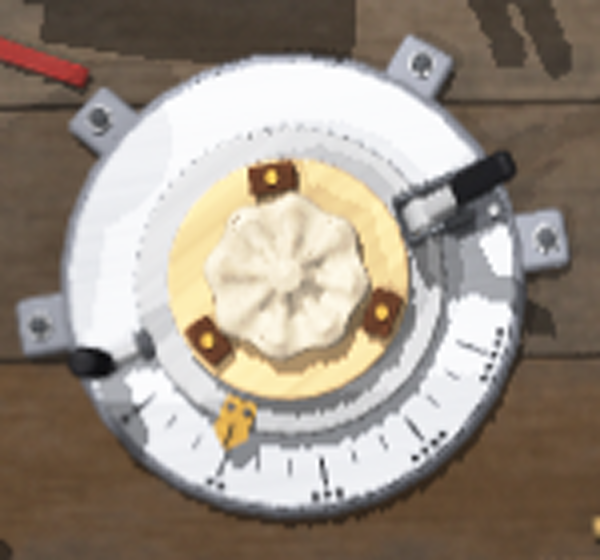

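View pics/side0c.png

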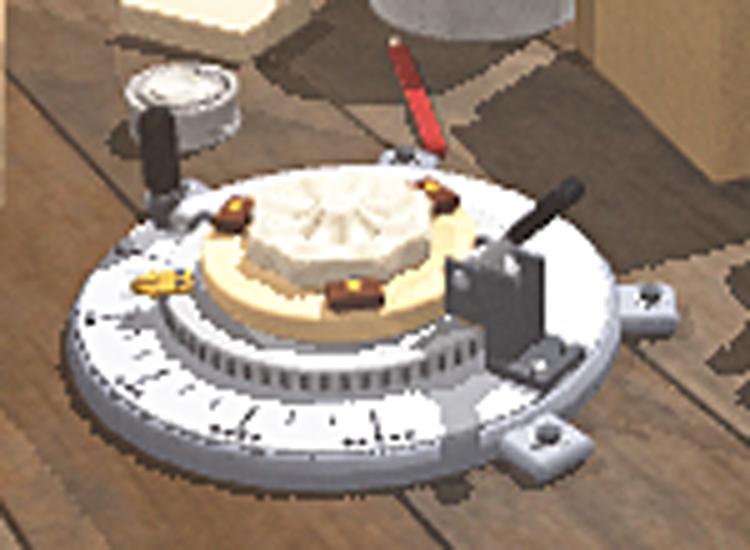

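The top crop shows the four-dot mark running from about (412,425) to (430,440) in the crop. The pointer stands near the two-dot mark (about (228,455)), the lever grip at (92,362) and the clamp handle end at (500,165). I'll cache the calibration and compute positions.

```bash
cat > h.py <<'E'
import numpy as np, cv2
from scipy.optimize import least_squares
from rig import robot
_c={}
def K(n):
    if n not in _c:
        c=robot.camera_info(n); f=210/np.tan(np.radians(c["vfov"]/2))
        _c[n]=(np.array([[f,0,c["cx"]],[0,f,c["cy"]],[0,0,1.]]),np.array([c["k1"],0,0,0.]),np.array(c["view"]))
    return _c[n]
def rays(n,uv):
    M,k,V=K(n); s=cv2.undistortPoints(np.float64(uv).reshape(-1,1,2),M,k)[:,0]
    R=V[:3,:3]; return -R.T@V[:3,3], np.c_[s,np.ones(len(s))]@R
def onz(n,uv,z):
    o,d=rays(n,uv); return o+d*((z-o[2])/d[:,2])[:,None]
def proj(n,p):
    M,k,V=K(n); return cv2.projectPoints(np.float64(p).reshape(-1,1,3),cv2.Rodrigues(V[:3,:3])[0],V[:3,3],M,k)[0][:,0]
def cloud(n,D):
    h,w=D.shape; g=np.stack(np.meshgrid(np.arange(w),np.arange(h)),-1).reshape(-1,2)
    o,d=rays(n,g); return (o+d*D.reshape(-1,1)).reshape(h,w,3)
def ang(d): return np.degrees(np.arctan2(-d[...,1],-d[...,0]))
E
cat > an.py <<'E'
from h import *
def comps(n,mask,zz,C,W,name,mn=5):
    k,l,st,ce=cv2.connectedComponentsWithStats(mask.astype(np.uint8))
    for i in range(1,k):
        if st[i,4]>=mn:
            q=onz(n,ce[i],zz)[0]; dd=q[:2]-C; w=W[l==i]
            print(name,st[i],ce[i].round(1),q.round(4),"r",np.hypot(*dd).round(4),"A",ang(dd).round(1),"z",np.median(w[:,2]).round(3),w[:,2].max().round(3))
E
python3 - <<'E'
from an import *
d=np.load("pics/top0.npz"); p=d["p"]; W=cloud("top",d["d"]); z=W[...,2]; hsv=cv2.cvtColor(p,cv2.COLOR_RGB2HSV)
roi=np.zeros(z.shape,bool); roi[150:285,178:325]=1
m=(roi&(z>.008)&(z<.026)).astype(np.uint8); m=cv2.morphologyEx(m,cv2.MORPH_OPEN,np.ones((3,3)))
k=max(cv2.findContours(m,cv2.RETR_EXTERNAL,cv2.CHAIN_APPROX_NONE)[0],key=cv2.contourArea)[:,0]
pts=onz("top",k,.017)[:,:2]
s=least_squares(lambda q:np.hypot(*(pts-q[:2]).T)-q[2],[*pts.mean(0),.146],loss="soft_l1",f_scale=.002).x
print("disc",s,len(pts))
m=(roi&(z>.044)&(z<.056)&(p[...,0]>120)&(hsv[...,1]>20)); C=s[:2]
ply=max(cv2.findContours(m.astype(np.uint8),cv2.RETR_EXTERNAL,cv2.CHAIN_APPROX_NONE)[0],key=cv2.contourArea)[:,0]
pp=onz("top",ply,.05)[:,:2]; s2=least_squares(lambda q:np.hypot(*(pp-q[:2]).T)-q[2],[*pp.mean(0),.073],loss="soft_l1",f_scale=.002).x; print("ply",s2)
comps("top",roi&(p.max(2)<55)&(z>.03),.091,C,W,"black")
comps("top",roi&(hsv[...,1]>130)&(hsv[...,0]<28)&(p[...,0]>150)&(z>.02)&(z<0.045),.036,C,W,"brass")
# given long marks (crop px -> full) inner ends and dot groups
for nm,(u,v) in dict(m3in=(323,460),m3dots=(328,494),m4in=(411,422),m4dots=(431,446),m5dots=(491,355),m2dots=(216,484),m2in=(226,460),ptip=(229,447)).items():
    q=onz("top",[(u+.5)/4-.5+175,(v+.5)/4-.5+145],.036 if nm=="ptip" else .019)[0]; dd=q[:2]-C; print(nm,q.round(4),np.hypot(*dd).round(4),ang(dd).round(1))
# lever rod / grip heights: points with z>.04 at r .1-.14 
r=np.hypot(*(W[...,:2]-C).transpose(2,0,1)); g=roi&(z>.06)&(r>.105)&(r<.2)
comps("top",g,.09,C,W,"tall")
print("bench z",np.median(z[250:280,330:350]),"scale z",np.median(z[255:262,255:265]))
E
```

```text
disc [ 0.56239623 -0.03327734  0.1391675 ] 347
ply [ 0.55936209 -0.03517593  0.06888059]
black [288 183  16  14 115] [295.3 189. ] [ 0.6139 -0.1504  0.091 ] r 0.128 A 113.7 z 0.114 0.13
black [287 200   6   3   7] [289.7 201. ] [ 0.5863 -0.1372  0.091 ] r 0.1066 A 103.0 z 0.062 0.069
black [192 232  12   7  54] [197.6 235.6] [0.5094 0.0745 0.091 ] r 0.1201 A -63.8 z 0.086 0.094
brass [229 245  10  12  67] [233.4 250.1] [ 0.4748 -0.0017  0.036 ] r 0.0931 A -19.8 z 0.037 0.042
m3in [ 0.4509 -0.0538  0.019 ] 0.1134 10.4
m3dots [ 0.4301 -0.0566  0.019 ] 0.1343 10.0
m4in [ 0.4733 -0.1078  0.019 ] 0.1161 39.9
m4dots [ 0.4585 -0.1199  0.019 ] 0.1352 39.8
m5dots [ 0.5137 -0.1575  0.019 ] 0.1334 68.6
m2dots [0.4369 0.0118 0.019 ] 0.1333 -19.8
m2in [0.4515 0.0056 0.019 ] 0.1175 -19.3
ptip [0.4598 0.0019 0.036 ] 0.1084 -18.9
tall [284 183  20  19 174] [293.6 190.5] [ 0.6107 -0.1466  0.09  ] r 0.1232 A 113.1 z 0.107 0.13
tall [192 232  10   8  57] [196.7 235.2] [0.5102 0.0768 0.09  ] r 0.1219 A -64.6 z 0.087 0.094
bench z 0.00022878061830988727 scale z 0.018597931520303757
```

The marks put the turntable axis at about (0.562, -0.0335) with +10° of yaw. The pointer is on the two-dot mark, with the grip at world angle -64°, so it has to go to about -5°. Next I'll push it in small steps.

```bash
cat > mv.py <<'E'
from an import *
C=np.array([.562,-.0335]); YAW=10.
def rad(a): a=np.radians(a); return np.array([-np.cos(a),-np.sin(a),0])
def tan(a): a=np.radians(a); return np.array([np.sin(a),-np.cos(a),0])
def ori(x): z=np.array([0,0,-1.]); return np.c_[x,np.cross(z,x),z]
def gp(a,d,z,sg): return np.r_[C,z]+.126*rad(a)-d*tan(a), ori(sg*tan(a))
def pointer(name):
    p,D=robot.grab_frame("top"); cv2.imwrite("pics/%s.png"%name,cv2.resize(p[145:285,175:325,::-1],None,fx=4,fy=4,interpolation=cv2.INTER_CUBIC))
    W=cloud("top",D); hsv=cv2.cvtColor(p,cv2.COLOR_RGB2HSV); z=W[...,2]; roi=np.zeros(z.shape,bool); roi[150:285,178:325]=1
    r=np.hypot(*(W[...,:2]-C).transpose(2,0,1))
    comps("top",roi&(hsv[...,1]>130)&(hsv[...,0]<28)&(p[...,0]>130)&(z>.025)&(z<0.046)&(r>.078)&(r<.115),.038,C,W,"brass",10)
E
python3 - <<'E'
from mv import *
print("t",robot.read_t())
for sg in(1,-1):
    print(sg,[None if (q:=robot.ik(*gp(a,.022,.05,sg))) is None else np.round(q).tolist() for a in(-64,-34,-5)])
    print(sg,[None if (q:=robot.ik(np.r_[C,z]+.135*rad(115),ori(sg*rad(115)))) is None else np.round(q).tolist() for z in(.16,.066)])
pointer("p0")
E
```

```text
t 0.1
1 [[31.0, 18.0, -30.0, 0.0, -42.0, -95.0], [31.0, 13.0, -37.0, 0.0, -40.0, -65.0], [26.0, 10.0, -41.0, 0.0, -38.0, -31.0]]
1 [[3.0, 20.0, -9.0, 0.0, -61.0, 22.0], [3.0, 25.0, -15.0, 0.0, -50.0, 22.0]]
-1 [[31.0, 18.0, -30.0, 0.0, -42.0, 85.0], [31.0, 13.0, -37.0, 0.0, -40.0, 115.0], [26.0, 10.0, -41.0, 0.0, -38.0, 149.0]]
-1 [[3.0, 20.0, -9.0, 0.0, -61.0, -158.0], [3.0, 25.0, -15.0, 0.0, -50.0, -158.0]]
brass [229 245  10  12  68] [233.3 250.2] [ 0.4745 -0.0019  0.038 ] r 0.093 A -19.9 z 0.037 0.041
```

```bash
python3 - <<'E'
from mv import *
robot.move_gripper(0.0)
p,o=gp(-64,.045,.16,1); robot.goto(p,o)
p[2]=.052; robot.servo_line(p,o,.12)
f0=np.array(robot.read_force()); 
print("t",robot.read_t(),"f0",f0.round(2))
robot.servo_line(*gp(-64,.024,.052,1),.03)
print("near",(np.array(robot.read_force())-f0).round(1))
for a in range(-60,-15,5):
    robot.servo_line(*gp(a,.021,.052,1),.04); f=np.array(robot.read_force())-f0
    print(a,f.round(1))
    if np.linalg.norm(f[:2])>15: break
robot.dwell(.3)
print("t",robot.read_t()); pointer("p1")
E
```

```text
t 4.7 f0 [-1.1  -0.2   0.48]
near [1.8 0.1 0.5]
-60 [1.5 1.2 0.3]
-55 [ 2.  -0.9  0.5]
-50 [2.8 0.9 0.4]
-45 [1.9 0.2 0.5]
-40 [ 2.4 -0.7 -0.2]
-35 [1.3 0.5 0.5]
-30 [ 1.8 -0.1 -0.6]
-25 [ 1.2 -0.2 -0.2]
-20 [ 0.5  0.6 -0.8]
t 9.7
brass [258 243  10  12  73] [262.8 249.1] [ 0.4764 -0.0726  0.038 ] r 0.0941 A 24.6 z 0.037 0.04
```

View pics/p1.png

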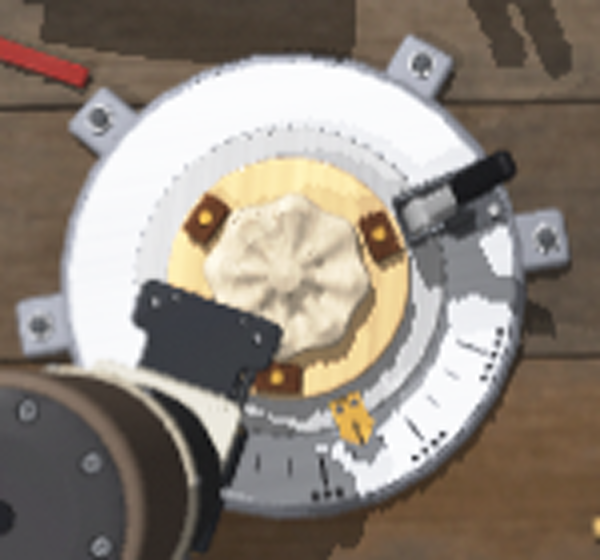

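The push is working. The pointer is at (350,420) in the crop, halfway between the three-dot mark (323,470) and the four-dot mark (425,435), at 24.6° of the 40° it needs. I'll finish in two small moves.

```bash
python3 - <<'E'
from mv import *
for a in (-15,-10,-7): robot.servo_line(*gp(a,.021,.052,1),.03)
robot.dwell(.2); pointer("p2")
robot.servo_line(*gp(-4.9,.021,.052,1),.02); robot.dwell(.4); pointer("p3")
print(robot.read_t(),np.round(robot.read_force(),1))
E
```

```text
brass [264 239  12  11  72] [269.9 244.4] [ 0.4875 -0.0899  0.038 ] r 0.0935 A 37.1 z 0.037 0.041
brass [265 238  12  12  75] [271.3 243.8] [ 0.489  -0.0933  0.038 ] r 0.0944 A 39.3 z 0.037 0.041
12.2583 [-1.5  1.6  0.1]
```

View pics/p3.png

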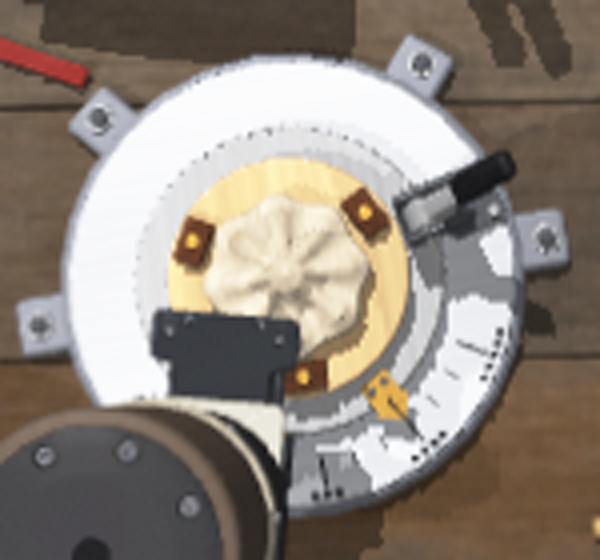

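The pointer's black line now runs from (388,400) to (415,437) in the crop, onto the four-dot mark, and the measured angle is 39.3° against 39.8°. I'll back off and press the clamp.

```bash
python3 - <<'E'
from mv import *
p,o=gp(-4.9,.05,.052,1); robot.servo_line(p,None,.06); p[2]=.17; robot.servo_line(p,None,.15)
robot.dwell(.1); pointer("p4")
u=rad(114.5); O=ori(u)
P=lambda r,z: np.r_[C,z]+r*u
robot.goto(P(.135,.17),O); robot.servo_line(P(.135,.14),None,.06); f0=np.array(robot.read_force())
print("t",robot.read_t())
for z in np.r_[np.arange(.13,.074,-.01),.074,.071,.069,.067]:
    robot.servo_line(P(.135 if z>.1 else .138,z),None,.04); f=np.array(robot.read_force())-f0
    print(z.round(3),f.round(1))
    if f[2]>18: break
robot.dwell(.3); pointer("p5"); print(robot.read_t())
E
```

```text
brass [265 238  12  11  72] [271.2 243.8] [ 0.489  -0.0931  0.038 ] r 0.0942 A 39.2 z 0.037 0.041
t 15.625
0.13 [0.8 0.1 0.4]
0.12 [0.1 0.1 0.1]
0.11 [-0.3  0.   1.2]
0.1 [1.9 0.2 3.3]
0.09 [ 1.4 -0.5  3.7]
0.08 [ 2.9 -2.   6.5]
0.074 [ 3.2 -3.2  5.2]
0.071 [ 2.6 -3.6  6.5]
0.069 [ 2.2 -4.5  6.6]
0.067 [-0.3 -4.  15.9]
brass [265 238  12  11  70] [271.2 243.8] [ 0.4889 -0.0931  0.038 ] r 0.0943 A 39.2 z 0.037 0.041
19.4333
```

The force rose sharply at z = 0.067, so the handle is on its stop. I'll lift off, move clear and check from both cameras.

```bash
python3 - <<'E'
from mv import *
u=rad(114.5); P=lambda r,z: np.r_[C,z]+r*u
robot.servo_line(P(.138,.17),None,.08)
robot.goto([.45,.25,.25],ori(u)); robot.dwell(.3)
pointer("p6")
p,D=robot.grab_frame("top"); W=cloud("top",D); z=W[...,2]; d=W[...,:2]-C; r=np.hypot(d[...,0],d[...,1]); a=ang(d)
m=(p.max(2)<70)&(r>.12)&(r<.18)&(abs(a-115)<12)&(z>.03); print("handle",m.sum(),np.percentile(z[m],[10,50,90]).round(3),r[m].max().round(3))
s,_=robot.grab_frame("side"); A=cv2.imread("pics/p6.png"); B=cv2.resize(s[165:275,195:345,::-1],(600,440),interpolation=cv2.INTER_CUBIC)
cv2.imwrite("pics/fin.png",cv2.resize(np.hstack([cv2.resize(A,(440,411))[:411],cv2.resize(B,(360,264),)[:264] if 0 else cv2.copyMakeBorder(cv2.resize(B,(360,264)),0,147,0,0,cv2.BORDER_CONSTANT)]),(800,411)))
print(robot.read_t())
E
```

```text
brass [265 238  12  11  70] [271.2 243.8] [ 0.4889 -0.0931  0.038 ] r 0.0943 A 39.2 z 0.037 0.042
handle 141 [0.067 0.069 0.072] 0.169
22.975
```

View pics/fin.png

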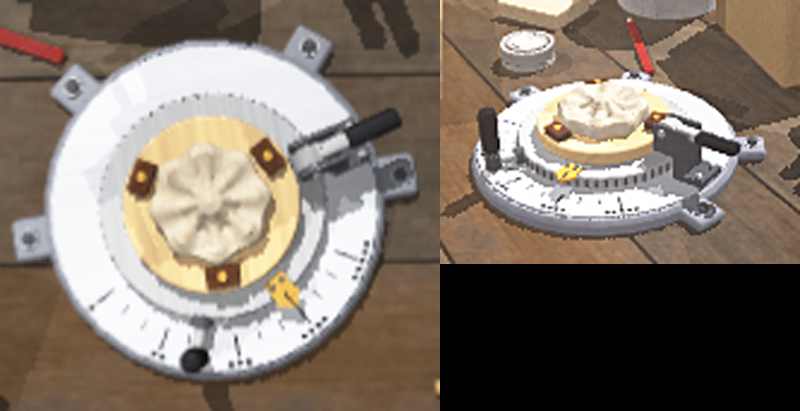

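The picture shows the pointer line from (283,293) to (303,318) on the four-dot mark. The clamp handle is level, with its top at z ≈ 0.069, and the rosette is centred between its blocks. The robot is clear of everything.

```bash
python3 -c "
from rig import robot
print(robot.job_done())"
```

```text
the job is handed in; nothing more can be done
None
```

I pushed the turntable to the four-dot mark (pointer measured within about 1° of it), pressed the clamp handle fully down, saw the rosette still in its place, and handed the job in at about 23 s; the hand-in call returned no verdict.

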